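# Hang the spice caddy on the sprung rail and tug-test it

### The arm

A 6-joint arm with a two-finger parallel gripper is mounted at the origin on a cart in front of the work surface, level with it; the furniture and walls round the work are solid. World frame = base frame: x ahead of the robot, y to its left, z up, the work surface at z = 0. Lengths are in m, angles in rad, forces in N, time in s.
With the tool pointing down it reaches from about 0.3 to 0.825 m from the base axis. Payload 5.4 kg.
Tool frame: the origin (TCP) lies midway between the tips of the shut fingers; the grasp point (between the pads) lies env.pinch_z behind it (env.pinch_z is the distance from the TCP to the grasp point, in m); z points along the fingers, y is the line along which they close (so a half turn about z gives the same grasp; the last joint's range is limited). The gripper opens to 92 mm and grips with 3 to 60 N. Pads are 20 mm wide; open, the fingers measure 128 mm over their backs; the gripper's body (75 mm by 189 mm) begins 69 mm behind the grasp point.
Start: joints at [-1.344, 0.158, 1.597, -0, 1.386, -0.21], TCP at [0.243, -0.521, 0.215] pointing down, gripper open.
Joint ranges: [-2.91, 2.91], [-0.94, 2.29], [0.18, 2.7], [-1.29, 4.43], [0.17, 2.64], [-3, 3]. Speed limits (rad/s): [2.57, 2.57, 3.14, 3.14, 3.14, 3.14].

### API

Orientations are given as a 3x3 rotation matrix whose columns are the frame's x, y, z axes.
In Python, from bench import status, cams, workorder, env gives the robot as it stands.
- The arm moves only by the tool carry_out, never from a script. Its argument "targets" is one flat list of numbers, 4 for each row, row after row: the shift along the tool's x, y, z in mm, then the turn about the tool's z in degrees. In form: [dx, dy, dz, spin, dx, dy, dz, spin, ...]. A call has exactly 8 rows; each row is the pose to reach, as a shift and turn from the pose commanded when the call began, along the tool's axes at that moment; what a row does not reach only later rows make up. A row lasts 1/8 s, in which the tool goes at most 62.5 mm and 10.7 degrees, less where a joint would pass 70% of its speed; a pose out of reach is approached as far as the arm can. A call with a gripper value outside its range is refused whole. "claw" is the gripper command: -1 is fully open, 1 is shut, values between are in proportion, set as the call begins (left out, the last holds). The fingers move at their own pace and stop on an object; the grip force is fixed at half the most. Time passes only in rows, so rows that repeat a pose let the fingers close, or fill a call up. It gives the time, the measured TCP pose, the force, the opening and the grip force at its end, in the units of the state.
- status.get_state(): the state, without advancing time (a new reading comes with each control period).
- cams.grab_frame(name): name is "side" or "top"; returns the picture (384x512x3 uint8, red, green, blue); there is no depth.
- cams.get_calibration(name): a dict with "fx", "fy", "cx", "cy" (pixels), "cam_to_world" (4x4, takes a point from camera to world coordinates). Camera axes: x right, y up, looking along -z (the intrinsics and any distortion apply to the point x, -y, -z); pixel columns grow to the right and rows downward; lengths in m; the calibration is good to about 2 mm. A picture is of the moment at which its call begins. get_calibration takes no time and is no camera call.
- workorder.job_done(): hands the job in; it is judged then, once.
The state is a dict: "clock": time; "joint_pos": joint angles; "joint_vel": joint speeds; "joint_efforts": joint torques, N m; "position": TCP position; "tcp_rot": TCP orientation; "ft_force": force on the tool from outside, world axes, zero at the start; "torque": the same for the moment, N m; "grip_width": finger opening in m; "grip_force": force on a finger pad.
Only numpy, scipy, OpenCV 4.12 (cv2) and the standard library are available. Lean on these libraries where they do the work, as an engineer would, in place of code of your own. Each camera call takes 0.05 s, during which the arm holds its last target. There are 200 camera calls.

### The job

Pick up the green spice caddy by its wooden handle, without spilling its two jars, and hang it by its two hooks over the steel rail of the stand. Before you let go, tug it gently downward by the handle (about 5 N on top of its own weight, for half a second) to make sure that it is held; never load the rail with more than 20 N in all. Then let go and leave it hanging level and still, jars inside, with the other things on the worktop left alone.

Things in the scene. Friction and masses are not known exactly. Their poses are not given: they have to be found in the camera images.
- caddy: Green metal spice caddy: open box 66 (x) x 110 (y) x 50 mm, a jar in each of two compartments; with jars about 0.5 kg (4.4 to 5.9 N). Origin: centre of its underside; z up; +x is its back, with the hooks. A plate on the back (x = 33 mm) rises to z = 105 mm. Two rubber feet on the back, at z = 12 mm, reach x = 52 mm and lean on the stand's board when it hangs, tilting it about 0.05 rad.
- caddy_grip (a point): Centre of the caddy's light wooden handle: a level bar 70 mm long along the caddy's x, 12 mm wide (y), 12 mm high, 112 mm straight above the caddy's origin; jar tops are 75 mm above the underside. Grip it across (fingers close along the caddy's y), from above. Axes as the caddy's.
- caddy_throat (a point): Midpoint between the throats of the two hooks, caddy x = 39, y = 0, z = 91 mm: where the 8 mm rail's axis belongs. Hooks: 14 mm wide, at y = -28 and +28 mm; each throat is 12 mm wide in x, its roof 4 mm above this point; behind it a lip 4 mm thick hangs down to 20 mm below this point, its flared tip reaching 14 mm behind it. Axes as the caddy's.
- stand: Fixed rail stand: dark wooden base 140 (x) x 200 (y) x 14 mm, two steel columns 235 mm high, a steel rail before a slippery white board. Origin: centre of the base's underside; z up; -x is its front. The board is fixed, 136 mm wide, z = 26 to 192 mm, its face at x = -20 mm. The rail rides on springs: it sinks 1 mm per 1.5 N of load, with a hard stop at 16 mm.
- stand_rail (a point): Point at worktop height straight below the middle of the rail, at stand x = -35 mm. Rail: 8 mm thick, 168 mm long along y, 15 mm in front of the board's face, held by arms at y = -78 and +78 mm. Its height is set by a clamp and NOT measured: the unloaded axis is 140 to 185 mm above this point; feel for it. Axes as the stand's.
- jar_a: Small glass spice jar with white cap, 43 mm across, 70 mm high, loose in the caddy's +y compartment. Origin: centre of its underside, z up.
- jar_b: The same kind of jar in the -y compartment.
- mug: Bystander: dark grey and white mug, 82 x 114 x 97 mm, at the left. Origin: underside.
- tin: Bystander: round tin, 76 mm across, 58 mm high, at the left. Origin: centre of its underside.
- mill: Bystander: wooden pepper mill, 58 mm across, 150 mm high, at the right. Origin: centre of its underside.
- lemon: Bystander: lemon, 71 x 53 x 51 mm, at the right. Origin: its underside.
- board: White glazed board of the stand, 8 mm thick, 136 mm wide, fixed upright behind the rail and in front of the columns. Origin: the same as the stand's. The wall cupboard above overhangs: its underside is at z = 0.46 m, its handles reach x = 0.54 m, from y = -0.26 m to the left; keep the arm clear of it, going round in front of the stand (columns 235 mm high).
Things that resemble listed ones, but are neither listed nor needed, are in the scene too. Leave any orange look-alike of the jar_a alone.

How it is judged:
On the way, in this order (a step that is already met when the one before it is completed fails the run):
1. the caddy is lifted clear of the worktop, off the stand (height (world z) of caddy above 0.04 m and contact force between caddy and stand below 0.1 N), for 0.2 s.
2. the caddy sits with its hooks over the rail and, its handle still between the fingers, is pulled down so that the rail carries 8 N or more in all (x of caddy_throat in the frame of stand between -0.042 and -0.028 m and z of caddy_throat in the frame of stand between 0.11 and 0.191 m and contact force between caddy and stand above 8 N and contact force between the fingers and caddy above 1 N and z of the grasp point in the frame of caddy_grip below 0.021 m), for 0.4 s.
At the end, for the whole second after the job is handed in: The caddy hangs by its hooks on the rail (throat within 7 mm of the rail's axis in x, within 50 mm of the rail's middle, borne by the stand), tilted less than 0.15 rad, slower than 20 mm/s, both jars upright (0.3 rad) in their compartments (x of caddy_throat in the frame of stand between -0.042 and -0.028 m and y of caddy_throat in the frame of stand between -0.05 and 0.05 m and z of caddy_throat in the frame of stand between 0.11 and 0.191 m and contact force between caddy and stand above 2.5 N and angle between caddy's own z axis and vertical below 0.15 rad and linear speed of caddy below 0.02 m/s and distance between each of jar_a, jar_b and caddy below 0.045 m and angle between each of jar_a, jar_b's own z axis and vertical below 0.3 rad); the robot touches nothing.
It fails at once if the stand is loaded by the caddy with more than 20 N (contact force between caddy and stand above 20 N).
It fails at once if a jar tips over or falls out (angle between any of jar_a, jar_b's own z axis and vertical above 0.7 rad).
It fails at once if a bystander is pushed more than 20 mm (distance of any of mug, tin, mill, lemon from where it was at the start of the episode above 0.02 m).
It also fails if it takes over 69 s, if anything falls off the work surface, if the arm or the gripper's body presses on something with over 40 N, if the wrist force passes 120 N, or if a joint passes its speed limit or range.

## Working session

There is one attempt and no reset: what is moved stays moved. The work goes in short steps, Python scripts to look and compute and a tool call to move; the robot and the scene stay as the last step left them, time stands still between calls to the robot, and variables do not carry over. Pictures are saved under pics/ and viewed, at most 10 in all, crops included, and the job is handed in when it is done.

Besides the shell and the picture viewer there is one more tool, called after ">>>" in YAML: its name, and indented under it one key for each argument. carry_out: Moves the arm, as the interface text tells. Its arguments: {"type":"object","properties":{"targets":{"type":"array"},"claw":{"type":"number"}},"required":["targets"]}

```bash
ls; mkdir -p pics
cat > h.py <<'E'
import numpy as np, cv2
from bench import status, cams, workorder, env
def ray(c,u,v):
    k=cams.get_calibration(c); T=np.array(k["cam_to_world"])
    d=np.array([(u-k["cx"])/k["fx"],-(v-k["cy"])/k["fy"],-1.0])
    return T[:3,3],T[:3,:3]@d
def onz(c,u,v,z):
    o,d=ray(c,u,v); return o+d*(z-o[2])/d[2]
def proj(c,p):
    k=cams.get_calibration(c); T=np.array(k["cam_to_world"])
    q=T[:3,:3].T@(np.array(p)-T[:3,3]); return k["cx"]+k["fx"]*q[0]/-q[2], k["cy"]-k["fy"]*q[1]/-q[2]
E
python3 - <<'E'
from h import *
for c in("side","top"):
    cv2.imwrite(f"pics/{c}0.png",cams.grab_frame(c)[:,:,::-1]); k=cams.get_calibration(c); print(c,k)
s=status.get_state(); print({k:np.round(v,4).tolist() for k,v in s.items()},env.pinch_z)
E
```

```text
pics
side {'fx': 350.88589018770807, 'fy': 350.88589018770807, 'cx': 256.7498335611186, 'cy': 191.58575503179017, 'cam_to_world': array([[ 0.95006952,  0.17248518, -0.26003227,  0.09810117],
       [-0.31135357,  0.57919386, -0.75338797, -0.92312504],
       [ 0.02066084,  0.79673292,  0.6039783 ,  0.89735981],
       [ 0.        ,  0.        ,  0.        ,  1.        ]])}
top {'fx': 435.9751641678143, 'fy': 435.9751641678143, 'cx': 252.60507946715353, 'cy': 196.66267068736616, 'cam_to_world': array([[-0.04604962,  0.83017817, -0.55559305, -0.42334494],
       [-0.9988367 , -0.03030067,  0.03751145,  0.08624738],
       [ 0.01430635,  0.55667412,  0.83060776,  1.40548265],
       [ 0.        ,  0.        ,  0.        ,  1.        ]])}
{'clock': 0.1, 'joint_pos': [-1.3441, 0.159, 1.5981, 0.0, 1.3862, -0.2101], 'joint_vel': [0.0009, -0.0014, -0.0032, 0.0021, 0.0011, -0.0006], 'joint_efforts': [0.0001, -38.6503, -32.296, 0.0703, 0.034, -0.0], 'position': [0.2431, -0.5205, 0.2137], 'tcp_rot': [[0.9061, 0.423, -0.0004], [0.423, -0.9061, 0.0016], [0.0004, -0.0016, -1.0]], 'ft_force': [0.0764, 0.5845, -0.0952], 'torque': [0.039, 0.0173, 0.0361], 'grip_force': 0.0, 'grip_width': 0.092} 0.0187
```

View pics/side0.png

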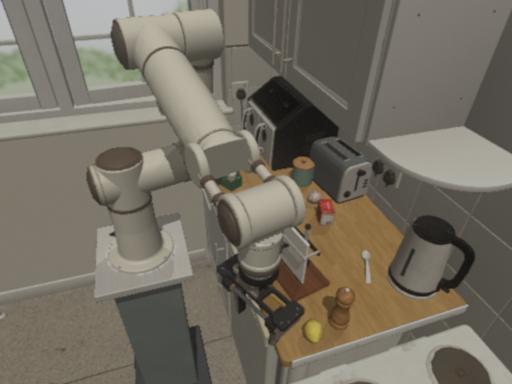

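View pics/top0.png

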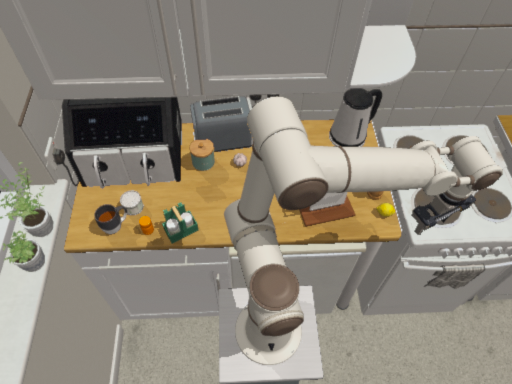

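The side view shows the stand at (300,265), the mill at (342,305) and the lemon at (313,330), with the caddy partly hidden by the arm at (230,182). In the top view the caddy is at (180,222), the orange look-alike jar at (146,225), the mug at (108,218), the tin at (131,203), and the stand at (327,208), partly hidden. Only the green box at (180,222) has two white caps and a handle. The green pot at (202,155) has a wooden lid and is not the caddy. I'll enlarge to confirm.

Run:
```python
import cv2,numpy as np
t=cv2.imread("pics/top0.png"); a=cv2.resize(t[190:250,85:215],None,fx=6,fy=6,interpolation=cv2.INTER_CUBIC)
cv2.imwrite("pics/caddy.png",a)
```

```text
(no output)
```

View pics/caddy.png

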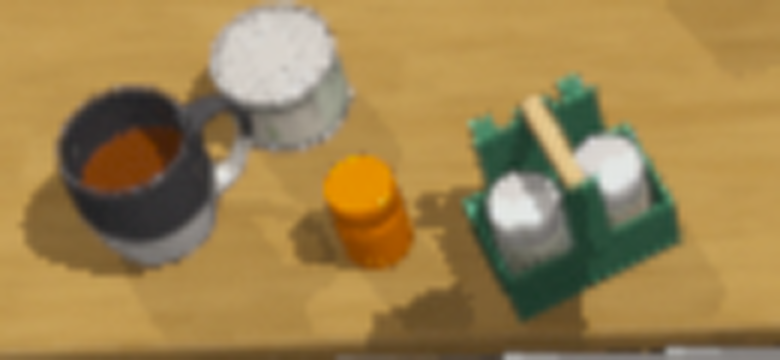

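The crop confirms the caddy: green box, two white caps at crop (522,200) and (610,163), wooden handle from (533,100) to (574,182), hooks at the upper left. The orange jar at (365,210) stays untouched. Next I compute positions.

Run:
```python
from h import *
f=lambda x,y,z:onz("top",85+x/6-.4,190+y/6-.4,z)
b,a=f(533,100,.118),f(574,182,.118); print("handle",a,b,(a+b)/2,np.linalg.norm(b-a),np.degrees(np.arctan2(*(b-a)[1::-1])))
j1,j2=f(520,195,.075),f(610,158,.075); d=j1-j2;print("caps",j1,j2,(j1+j2)/2,np.linalg.norm(d),np.degrees(np.arctan2(-d[0],d[1])))
# corners at rim z=.05 front
c1,c2=f(525,300,.05),f(680,228,.05);d=c1-c2;print("front rim",c1,c2,(c1+c2)/2,np.linalg.norm(d),np.degrees(np.arctan2(-d[0],d[1])))
h1,h2=f(483,125,.105),f(572,85,.105);d=h1-h2;print("hooks",h1,h2,(h1+h2)/2,np.linalg.norm(d),np.degrees(np.arctan2(-d[0],d[1])))
k=lambda u,v,z:onz("top",u,v,z)
print("orange",f(365,180,.07),"tin",f(275,50,.058),"lemon",k(387,210,.03),"mug",f(140,200,.05))
```

```text
handle [0.35109266 0.28001435 0.118     ] [0.40759985 0.306356   0.118     ] [0.37934626 0.29318518 0.118     ] 0.06234536067053904 24.99326704363361
caps [0.3692479  0.31769669 0.075     ] [0.39274492 0.2659621  0.075     ] [0.38099641 0.29182939 0.075     ] 0.056820581311937554 24.42679272990233
front rim [0.31285232 0.31506236 0.05      ] [0.35778699 0.22599855 0.05      ] [0.33531966 0.27053046 0.05      ] 0.099757141173045 26.771959418351628
hooks [0.39969464 0.33673363 0.105     ] [0.42567621 0.28621044 0.105     ] [0.41268542 0.31147203 0.105     ] 0.05681227729964162 27.21451167045816
orange [0.38597045 0.41047327 0.07      ] tin [0.48881032 0.4769656  0.058     ] lemon [ 0.41836193 -0.47568671  0.03      ] mug [0.3891809  0.54763816 0.05      ]
```

>>> carry_out:
  targets: [0,0,-50,0,0,0,-100,0,40,-50,-120,0,85,-100,-120,0,135,-155,-120,0,185,-215,-120,0,235,-273,-120,0,284,-331,-120,0]
  claw: -1

```text
clock: 1.1
position: [0.3436, -0.1607, 0.3343]
tcp_rot: [[0.906, 0.422, 0.0], [0.422, -0.906, 0.0], [0.0, -0.0, -1.0]]
ft_force: [1.1, -0.2, 0.3]
grip_width: 0.092
grip_force: 0.0
```

>>> carry_out:
  targets: [30,-55,0,0,60,-110,0,0,90,-165,0,0,120,-220,0,0,150,-275,0,0,165,-310,0,0,165,-310,0,0,165,-310,0,0]

```text
clock: 2.1
position: [0.3619, 0.1873, 0.3343]
tcp_rot: [[0.906, 0.423, -0.001], [0.423, -0.906, -0.001], [-0.001, 0.0, -1.0]]
ft_force: [0.0, -0.0, -0.1]
grip_width: 0.0922
grip_force: 0.0
```

Run:
```python
from h import *
for c in("side","top"):
    cv2.imwrite(f"pics/{c}1.png",cams.grab_frame(c)[:,:,::-1])
a=cv2.resize(cv2.imread("pics/top1.png")[150:250,190:420],None,fx=3.4,fy=3.4,interpolation=cv2.INTER_CUBIC)
b=cv2.resize(cv2.imread("pics/side1.png")[200:300,200:430],None,fx=3,fy=3,interpolation=cv2.INTER_CUBIC)
cv2.imwrite("pics/stand1.png",a);cv2.imwrite("pics/sides1.png",b[:, :690])
s=status.get_state();print(s["clock"],s["position"],s["joint_pos"],s["tcp_rot"])
```

```text
2.2 [0.36214441 0.18686675 0.33450362] [ 1.77999863e-01 -3.48547887e-01  1.83520572e+00 -3.35158145e-04
  1.65506509e+00  1.31390345e+00] [[ 9.06927107e-01  4.21287572e-01 -6.90854364e-05]
 [ 4.21287525e-01 -9.06927063e-01 -3.51759050e-04]
 [-2.10847168e-04  2.89914985e-04 -9.99999936e-01]]
```

View pics/stand1.png

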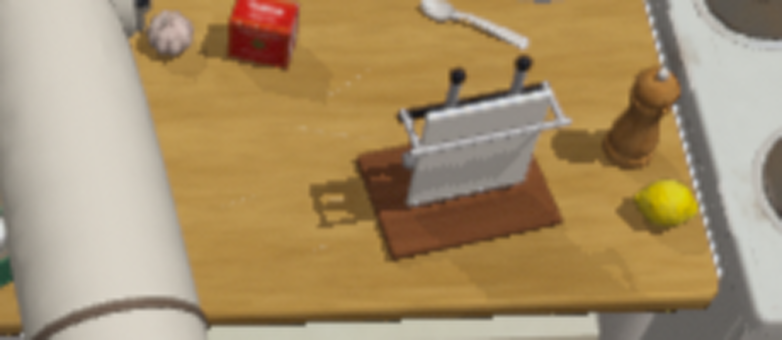

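View pics/sides1.png

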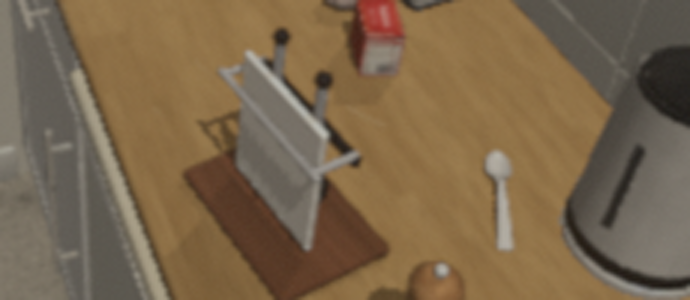

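The top crop shows the stand: base front corners at (393,258) and (562,220), back-left corner at (358,158), rail from (410,160) to (568,122). In the side crop the rail runs from (222,70) to (318,175). I can triangulate those.

```bash
cat >> h.py <<'E'
def tri(a,b):
    (o1,d1),(o2,d2)=ray("top",*a),ray("side",*b)
    s=np.linalg.lstsq(np.c_[d1,-d2],o2-o1,rcond=None)[0]
    p,q=o1+s[0]*d1,o2+s[1]*d2; return (p+q)/2,np.linalg.norm(p-q)
T=lambda x,y:(190+x/3.4-.35,150+y/3.4-.35)
S=lambda x,y:(200+x/3-.33,200+y/3-.33)
E
python3 - <<'E'
from h import *
yaw=lambda d:np.degrees(np.arctan2(-d[0],d[1]))
fl,fr=onz("top",*T(395,254),.014),onz("top",*T(562,218),.014);bl=onz("top",*T(358,158),.014)
print("front",fl,fr,np.linalg.norm(fl-fr),yaw(fl-fr),"bl",bl,np.linalg.norm(bl-fl))
sl,sr=onz("side",*S(183,177),.014),onz("side",*S(283,299),.014);sbr=onz("side",*S(388,248),.014)
print("side",sl,sr,np.linalg.norm(sl-sr),yaw(sl-sr),sbr,"centre",(bl+fr)/2,(sl+sbr)/2)
L,e=tri(T(410,160),S(222,70));R,e2=tri(T(568,122),S(318,175))
print("rail",L,e,R,e2,np.linalg.norm(L-R),yaw(L-R),(L+R)/2)
for n,a,b in(("bdTL",(430,106),(245,53)),("bdTR",(550,90),(328,135))):
    print(n,tri(T(*a),S(*b)))
print("tops",tri(T(457,75),S(281,36)),tri(T(523,63),S(324,79)))
print("board top z192",[onz("top",*T(*a),.192) for a in((430,108),(550,92))],[onz("side",*S(*a),.192) for a in((245,53),(328,137))])
E
```

```text
front [ 0.37725872 -0.16737411  0.014     ] [ 0.41606522 -0.35751399  0.014     ] 0.19405957349686848 11.535326855724321 bl [ 0.5039783  -0.13972422  0.014     ] 0.1297010657808108
side [ 0.37578419 -0.17634022  0.014     ] [ 0.41946354 -0.35699734  0.014     ] 0.18586253603258876 13.592146483455606 [ 0.54873178 -0.33171325  0.014     ] centre [ 0.46002176 -0.2486191   0.014     ] [ 0.46225798 -0.25402673  0.014     ]
rail [ 0.41279512 -0.16957964  0.15361835] 0.01054911828703139 [ 0.44664106 -0.33741884  0.16130674] 0.006832645934908206 0.17139036230505236 11.401187741907458 [ 0.42971809 -0.25349924  0.15746255]
bdTL (array([ 0.436277  , -0.18921661,  0.19689885]), np.float64(0.010150200389052044))
bdTR (array([ 0.46487529, -0.31641683,  0.18976659]), np.float64(0.0026033101641750054))
tops (array([ 0.45768371, -0.21362401,  0.22884841]), np.float64(0.0018111785696333744)) (array([ 0.47170985, -0.28235026,  0.22818062]), np.float64(0.0031752199290423083))
board top z192 [array([ 0.44346346, -0.18986188,  0.192     ]), array([ 0.4591295, -0.315189 ,  0.192    ])] [array([ 0.43311535, -0.18781823,  0.192     ]), array([ 0.46406779, -0.31987197,  0.192     ])]
```

>>> carry_out:
  targets: [20,-30,0,0,40,-60,20,0,61,-88,50,0,61,-88,90,0,61,-88,120,0,61,-88,140,0,61,-88,140,0,61,-88,140,0]

```text
clock: 3.2
position: [0.381, 0.2931, 0.1958]
tcp_rot: [[0.907, 0.422, 0.002], [0.422, -0.907, 0.001], [0.002, 0.0, -1.0]]
ft_force: [0.7, 0.5, 0.4]
grip_width: 0.0917
grip_force: 0.0
```

Run:
```python
from h import *
print(status.get_state()["position"])
f=[]
for c,(u,v) in(("side",proj("side",[.38,.29,.12])),("top",proj("top",[.38,.29,.12]))):
    g=cams.grab_frame(c)[:,:,::-1]; u,v=int(u),int(v);print(c,u,v); cv2.imwrite(f"pics/{c}2.png",g)
    f.append(cv2.resize(g[v-35:v+35,u-40:u+40],None,fx=5,fy=5,interpolation=cv2.INTER_CUBIC))
cv2.imwrite("pics/pre.png",np.hstack(f))
```

```text
[0.38097433 0.29311865 0.19579238]
side 226 159
top 177 212
```

View pics/pre.png

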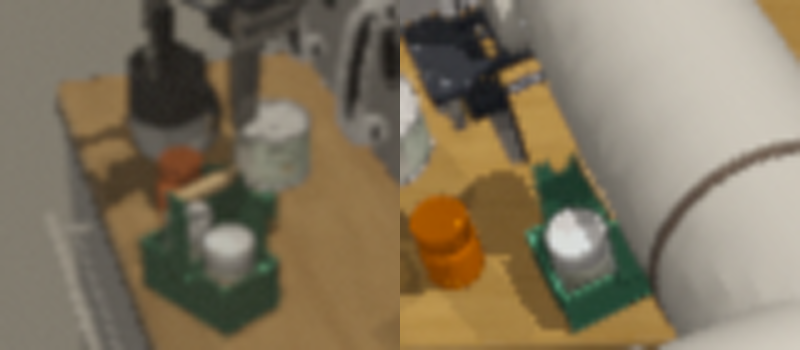

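The side crop shows the handle from (175,192) to (230,178), i.e. its centre is about 1.5 px from where I predicted. The fingers are above it, so I descend and close.

>>> carry_out:
  targets: [0,0,25,0,0,0,50,0,0,0,70,0,0,0,85,0,0,0,95,0,0,0,102,0,0,0,102,0,0,0,102,0]

```text
clock: 4.3
position: [0.3805, 0.2937, 0.0932]
tcp_rot: [[0.906, 0.423, 0.001], [0.423, -0.906, 0.0], [0.001, 0.0, -1.0]]
ft_force: [-0.3, 1.2, 0.7]
grip_width: 0.0922
grip_force: 0.0
```

>>> carry_out:
  targets: [0,0,0,0,0,0,0,0,0,0,0,0,0,0,0,0,0,0,0,0,0,0,0,0,0,0,0,0,0,0,0,0]
  claw: 1

```text
clock: 5.3
position: [0.38, 0.2935, 0.0926]
tcp_rot: [[0.906, 0.423, -0.0], [0.423, -0.906, 0.0], [-0.0, -0.0, -1.0]]
ft_force: [0.1, 2.8, 0.4]
grip_width: 0.014
grip_force: 1.7
```

>>> carry_out:
  targets: [0,0,0,0,0,0,-5,0,0,0,-15,0,0,0,-35,0,0,0,-60,0,0,0,-85,0,0,0,-102,0,0,0,-110,0]

```text
clock: 6.3
position: [0.3803, 0.2936, 0.2036]
tcp_rot: [[0.906, 0.423, 0.001], [0.423, -0.906, 0.0], [0.001, 0.0, -1.0]]
ft_force: [-1.1, 0.1, -5.9]
grip_width: 0.0118
grip_force: 29.8
```

```bash
cat >> h.py <<'E'
def shift(p):
    s=status.get_state(); return np.round(1000*s["tcp_rot"].T@(np.array(p)-s["position"]),1)
def yawd():
    r=status.get_state()["tcp_rot"]; return np.degrees(np.arctan2(r[1,0],r[0,0]))
E
python3 - <<'E'
from h import *
s=status.get_state();print(s["position"],s["ft_force"],s["grip_force"],s["grip_width"],s["clock"])
z=s["position"][2]
for p in((.33,0,z),(.315,-.281,z)):print(shift(p))
E
```

```text
[0.38030364 0.29360686 0.20359458] [-1.14062361  0.11454933 -5.86651332] 29.76416140794754 0.011847286610780267 6.3
[-1.698e+02  2.448e+02 -2.000e-01]
[-3.023e+02  4.930e+02 -3.000e-01]
```

>>> carry_out:
  targets: [-6,8,0,0,-20,29,0,0,-42,61,0,0,-68,98,0,0,-93,135,0,0,-119,171,0,0,-144,208,0,0,-170,245,0,0]

```text
clock: 7.3
position: [0.3282, -0.0017, 0.2014]
tcp_rot: [[0.906, 0.423, -0.001], [0.423, -0.906, 0.0], [-0.001, -0.001, -1.0]]
ft_force: [1.1, -0.2, -5.3]
grip_width: 0.0116
grip_force: 29.8
```

>>> carry_out:
  targets: [-21,39,0,1,-42,78,0,3,-63,117,0,5,-84,156,0,7,-102,190,0,9,-116,217,0,11,-126,237,0,12,-132,248,0,13]

```text
clock: 8.3
position: [0.3139, -0.2812, 0.2014]
tcp_rot: [[0.978, 0.206, -0.002], [0.206, -0.978, 0.002], [-0.001, -0.002, -1.0]]
ft_force: [0.7, -0.0, -4.9]
grip_width: 0.0111
grip_force: 29.8
```

>>> carry_out:
  targets: [0,0,0,0,0,0,0,0,0,0,0,0,0,0,0,0,0,0,0,0,0,0,0,0,0,0,0,0,0,0,0,0]

```text
clock: 9.3
position: [0.3149, -0.281, 0.2026]
tcp_rot: [[0.978, 0.208, -0.0], [0.208, -0.978, 0.0], [-0.0, -0.0, -1.0]]
ft_force: [0.3, -0.9, -4.7]
grip_width: 0.0116
grip_force: 29.8
```

Run:
```python
from h import *
s=status.get_state();print(s["position"],s["ft_force"],s["torque"],s["grip_force"],s["clock"],yawd())
f=[]
for c in("top","side"):
    g=cams.grab_frame(c)[:,:,::-1]; u,v=map(int,proj(c,[.38,-.265,.15])); print(c,u,v); cv2.imwrite(f"pics/{c}3.png",g)
    f.append(cv2.resize(g[v-50:v+50,u-40:u+40],None,fx=5,fy=5,interpolation=cv2.INTER_CUBIC))
cv2.imwrite("pics/app.png",np.hstack(f))
```

```text
[ 0.31490846 -0.28096382  0.20258682] [ 0.33723737 -0.86490565 -4.74621591] [ 0.01948166  0.02639164 -0.00911489] 29.7639200091362 9.3 12.023886226855312
top 338 202
side 273 248
```

View pics/app.png

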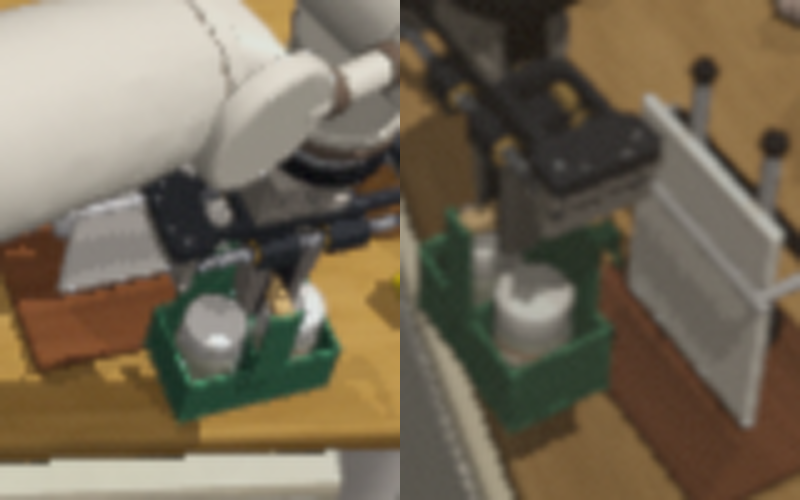

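The images show the caddy held level with both jars in it, facing the board. I'll lower it 8 mm and advance to just short of the board.

>>> carry_out:
  targets: [6,0,3,0,16,0,6,0,28,0,8,0,40,0,8,0,50,0,8,0,58,0,8,0,64,0,8,0,66,0,8,0]

```text
clock: 10.4
position: [0.3797, -0.2671, 0.1946]
tcp_rot: [[0.978, 0.209, -0.0], [0.209, -0.978, 0.0], [-0.0, -0.0, -1.0]]
ft_force: [0.2, -0.4, -6.6]
grip_width: 0.0117
grip_force: 29.8
```

>>> carry_out:
  targets: [0,0,0,0,0,0,0,0,1,0,0,0,2,0,0,0,3,0,0,0,4,0,0,0,5,0,0,0,6,0,0,0]

```text
clock: 11.4
position: [0.3854, -0.2659, 0.1946]
tcp_rot: [[0.978, 0.208, 0.0], [0.208, -0.978, 0.0], [0.0, -0.0, -1.0]]
ft_force: [-0.2, 0.2, -5.9]
grip_width: 0.0117
grip_force: 29.8
```

>>> carry_out:
  targets: [1,0,0,0,2,0,0,0,3,0,0,0,4,0,0,0,4,0,0,0,4,0,0,0,4,0,0,0,4,0,0,0]

```text
clock: 12.4
position: [0.3892, -0.2651, 0.1946]
tcp_rot: [[0.978, 0.208, -0.0], [0.208, -0.978, -0.0], [-0.0, 0.0, -1.0]]
ft_force: [-0.1, -0.0, -6.1]
grip_width: 0.0121
grip_force: 29.8
```

>>> carry_out:
  targets: [0.5,0,0,0,1,0,0,0,1.5,0,0,0,2,0,0,0,2,0,0,0,2,0,0,0,2,0,0,0,2,0,0,0]

```text
clock: 13.4
position: [0.3912, -0.2647, 0.1946]
tcp_rot: [[0.978, 0.208, -0.0], [0.208, -0.978, 0.0], [-0.0, -0.0, -1.0]]
ft_force: [-0.0, -0.4, -6.0]
grip_width: 0.0117
grip_force: 29.8
```

>>> carry_out:
  targets: [0.5,0,0,0,1,0,0,0,1.5,0,0,0,2,0,0,0,2,0,0,0,2,0,0,0,2,0,0,0,2,0,0,0]

```text
clock: 14.4
position: [0.3928, -0.2642, 0.1945]
tcp_rot: [[0.978, 0.208, -0.001], [0.208, -0.978, 0.0], [-0.001, -0.001, -1.0]]
ft_force: [-4.8, 0.1, -4.7]
grip_width: 0.0116
grip_force: 30.0
```

Contact with the board shows as −4.8 N in x. I back off 2 mm and lower it.

>>> carry_out:
  targets: [-1,0,0,0,-2,0,0,0,-2,0,2,0,-2,0,4,0,-2,0,7,0,-2,0,9,0,-2,0,10,0,-2,0,10,0]

```text
clock: 15.4
position: [0.3912, -0.2646, 0.1845]
tcp_rot: [[0.978, 0.208, 0.0], [0.208, -0.978, 0.0], [0.0, -0.0, -1.0]]
ft_force: [0.5, -0.1, -5.4]
grip_width: 0.0117
grip_force: 29.9
```

>>> carry_out:
  targets: [0,0,2,0,0,0,4,0,0,0,6,0,0,0,8,0,0,0,10,0,0,0,12,0,0,0,12,0,0,0,12,0]

```text
clock: 16.4
position: [0.3912, -0.2647, 0.1726]
tcp_rot: [[0.978, 0.208, 0.0], [0.208, -0.978, -0.0], [0.0, 0.0, -1.0]]
ft_force: [0.4, 0.2, -5.6]
grip_width: 0.0118
grip_force: 29.9
```

>>> carry_out:
  targets: [0,0,1,0,0,0,2,0,0,0,3,0,0,0,4,0,0,0,5,0,0,0,6,0,0,0,6,0,0,0,6,0]

```text
clock: 17.4
position: [0.3912, -0.2647, 0.1666]
tcp_rot: [[0.978, 0.208, 0.0], [0.208, -0.978, -0.0], [0.0, 0.0, -1.0]]
ft_force: [-0.1, -0.3, -5.5]
grip_width: 0.0118
grip_force: 29.9
```

>>> carry_out:
  targets: [0,0,1,0,0,0,2,0,0,0,3,0,0,0,4,0,0,0,5,0,0,0,5,0,0,0,5,0,0,0,5,0]

```text
clock: 18.4
position: [0.3912, -0.2648, 0.1617]
tcp_rot: [[0.978, 0.208, 0.0], [0.208, -0.978, -0.0], [0.0, 0.0, -1.0]]
ft_force: [-0.5, 0.6, -6.0]
grip_width: 0.0114
grip_force: 29.9
```

>>> carry_out:
  targets: [0,0,1,0,0,0,2,0,0,0,3,0,0,0,4,0,0,0,4,0,0,0,4,0,0,0,4,0,0,0,4,0]

```text
clock: 19.4
position: [0.3912, -0.2648, 0.1577]
tcp_rot: [[0.978, 0.208, 0.0], [0.208, -0.978, -0.0], [0.0, 0.0, -1.0]]
ft_force: [-1.8, 0.3, -2.0]
grip_width: 0.0115
grip_force: 29.9
```

>>> carry_out:
  targets: [0,0,1,0,0,0,2,0,0,0,3,0,0,0,4,0,0,0,4,0,0,0,4,0,0,0,4,0,0,0,4,0]

```text
clock: 20.4
position: [0.3912, -0.2649, 0.1538]
tcp_rot: [[0.978, 0.208, 0.0], [0.208, -0.978, -0.0], [-0.0, 0.0, -1.0]]
ft_force: [-4.8, -0.1, 4.4]
grip_width: 0.0116
grip_force: 29.9
```

The rail is felt at z ≈ 0.158 m and carries about 10 N. I hold the tug for a second, then ease off to the caddy's own weight.

>>> carry_out:
  targets: [0,0,0.3,0,0,0,0.3,0,0,0,0.3,0,0,0,0.3,0,0,0,0.3,0,0,0,0.3,0,0,0,0.3,0,0,0,0.3,0]

```text
clock: 21.4
position: [0.3912, -0.2648, 0.1534]
tcp_rot: [[0.978, 0.208, 0.0], [0.208, -0.978, -0.0], [-0.0, 0.0, -1.0]]
ft_force: [-4.9, 0.1, 4.7]
grip_width: 0.0117
grip_force: 29.9
```

>>> carry_out:
  targets: [0,0,-1,0,0,0,-2,0,0,0,-3,0,0,0,-3,0,0,0,-3,0,0,0,-3,0,0,0,-3,0,0,0,-3,0]

```text
clock: 22.4
position: [0.3912, -0.2647, 0.1563]
tcp_rot: [[0.978, 0.208, 0.0], [0.208, -0.978, -0.0], [0.0, 0.0, -1.0]]
ft_force: [-2.6, -1.8, 0.4]
grip_width: 0.0115
grip_force: 29.9
```

>>> carry_out:
  targets: [0,0,0,0,0,0,0,0,0,0,0,0,0,0,0,0,0,0,0,0,0,0,0,0,0,0,0,0,0,0,0,0]
  claw: 0.1

```text
clock: 23.4
position: [0.3912, -0.2647, 0.1563]
tcp_rot: [[0.978, 0.208, 0.0], [0.208, -0.978, 0.0], [0.0, -0.0, -1.0]]
ft_force: [-0.2, -1.5, -0.3]
grip_width: 0.0411
grip_force: 0.0
```

>>> carry_out:
  targets: [0,0,-5,0,0,0,-15,0,0,0,-30,0,0,0,-50,0,0,0,-70,0,0,0,-90,0,0,0,-105,0,0,0,-110,0]

```text
clock: 24.4
position: [0.3916, -0.2651, 0.2678]
tcp_rot: [[0.978, 0.208, 0.001], [0.208, -0.978, -0.002], [0.001, 0.002, -1.0]]
ft_force: [-0.0, 0.7, 0.4]
grip_width: 0.0414
grip_force: 0.0
```

>>> carry_out:
  targets: [-20,0,0,0,-50,0,0,0,-50,-40,0,0,-50,-80,0,0,-50,-130,0,0,-50,-180,0,0,-50,-210,0,0,-50,-220,0,0]

```text
clock: 25.4
position: [0.2962, -0.0589, 0.2661]
tcp_rot: [[0.978, 0.21, 0.0], [0.21, -0.978, -0.0], [0.0, 0.0, -1.0]]
ft_force: [0.4, -0.9, 0.3]
grip_width: 0.0416
grip_force: 0.0
```

Run:
```python
from h import *
s=status.get_state();print(s["position"],s["ft_force"],s["clock"])
f=[]
for c in("top","side"):
    g=cams.grab_frame(c)[:,:,::-1]; u,v=map(int,proj(c,[.40,-.265,.13])); print(c,u,v); cv2.imwrite(f"pics/{c}4.png",g)
    f.append(cv2.resize(g[v-50:v+50,u-40:u+40],None,fx=5,fy=5,interpolation=cv2.INTER_CUBIC))
cv2.imwrite("pics/end.png",np.hstack(f))
```

```text
[ 0.2961505  -0.05885292  0.26606378] [ 0.41647415 -0.87120349  0.28909806] 25.4
top 336 201
side 279 251
```

View pics/end.png

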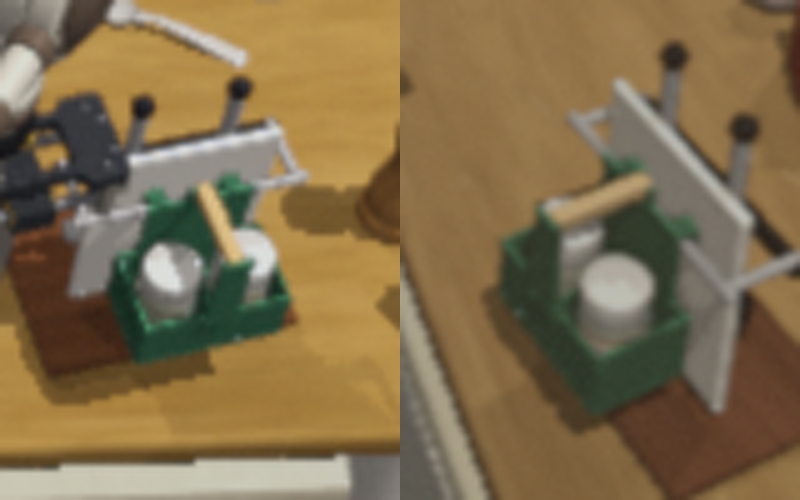

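The caddy hangs level with its hooks (155,195) and (238,183) on the rail, centred, with both jars inside and the gripper clear of it. I hand the job in.

```bash
python3 -c "
from bench import workorder; print(workorder.job_done())"
```

```text
the job is handed in; nothing more can be done
None
```

The caddy is hanging by both hooks on the rail, level and centred with both jars inside. It was tug-tested at about 10 N total load, released, and the job handed in at about 26 s; the hand-in call returned no verdict.

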